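Hang the hand stamp back on the till's stamp carousel

TASK

Put the hand stamp that stands on the counter away on the stamp carousel: first turn the carousel until its empty fork is at the front, straight over the ink pad, then hang the stamp in that fork, neck in to the end of the slot and collar down flat behind the raised lips, and let go. The forks are each clamped at a different reach, so work gently by feel and never force the stamp against the carousel; leave the other stamps hanging and everything else on the counter where it is.

Things in the scene. Friction and masses are not known exactly. Their poses are not given: they have to be found in the camera images.
- stand: Carousel's fixed stand: grey base plate, 190 mm round, with a tongue 130 mm wide running forward to 195 mm from the axis that carries a flat black ink pad 58 x 104 mm, 24 mm high; steel post. Origin: on the carousel's axis at counter height. Its -x axis points to the front of the stand, the side with the ink pad (the robot's side); z up.
- rack: Turning part: six arms 60 degrees apart (up to 58 mm from the axis, tops 126 mm above the counter), each with an aluminium fork to hang a stamp in; a knob on a spindle in the middle. Turns both ways more than a full turn, no clicks, stays where it is left; friction 0.12 N m (about 1.5 N sideways at a fork). Origin: on the axis at counter height; -x points along the empty fork, z up.
- slot (a point): On the centre line of the empty fork's slot, level with the fork's upper face (120 mm above the counter), 93 mm from the axis. Turns with the rack, has its axes: -x points outwards. Every fork is clamped on its arm at a reach of its own: in this one a stamp hangs somewhere from 78 to 108 mm from the axis; this point does not tell where.
- fork_level (a point): Same line, 5 mm higher: top of the lips. Fork: springy (6 N/mm downwards), 38 mm wide, 6 mm thick, slot 13 mm wide, open outwards, 4 mm chamfers at the mouth. Its end stops the neck; both tines have a lip 5 mm high at the tip, 20 to 27.75 mm out from the slot's end. Neck in with the collar above the lips, then collar down behind them: 1.5 mm radial play, so a hung neck stays within 1.5 mm of the slot's end.
- knob (a point): Middle of the knob that turns the rack: black, round, fluted, 36 mm in diameter, from 158 to 185 mm above the counter; this point lies on the axis, 172 mm above the counter.
- stamp: The hand stamp standing upright on the counter: wooden mount 26 mm along its x, 50 mm along its y, 20 mm high; above it a round neck 10 mm in diameter from 20 to 40 mm; a round collar 30 mm in diameter from 40 to 44 mm; a round black handle 26 mm in diameter between 60 and 86 mm, top at 90 mm. Mass 50 to 105 g. Origin: centre of the underside, z up along the handle.
- stamp_collar (a point): Centre of the underside of that stamp's collar, 40 mm above its own underside. The collar's underside rests on the fork when the stamp hangs; the neck is in the slot, the mount hangs below.
- hung1: Stamp already hanging loose in its own fork, same neck, collar and handle as the other stamp, wooden mount 24 x 40 mm; its handle's top is 170 mm above the counter. Origin: centre of its underside, 80 mm above the counter. To be left hanging.
- hung2: Stamp already hanging loose in its own fork, same neck, collar and handle as the other stamp, round wooden mount 34 mm across; its handle's top is 170 mm above the counter. Origin: centre of its underside, 80 mm above the counter. To be left hanging.
- hung3: Stamp already hanging loose in its own fork, same neck, collar and handle as the other stamp, wooden mount 28 x 28 mm; its handle's top is 170 mm above the counter. Origin: centre of its underside, 80 mm above the counter. To be left hanging.
- hung4: Stamp already hanging loose in its own fork, same neck, collar and handle as the other stamp, wooden mount 22 x 56 mm; its handle's top is 170 mm above the counter. Origin: centre of its underside, 80 mm above the counter. To be left hanging.
- hung5: Stamp already hanging loose in its own fork, same neck, collar and handle as the other stamp, wooden mount 20 x 34 mm; its handle's top is 170 mm above the counter. Origin: centre of its underside, 80 mm above the counter. To be left hanging.
- bell: Bystander: call bell, black foot 80 mm across with a steel dome, 46 mm high. Origin: centre of its underside. To be left where it is.
- dish: Bystander: shallow glass coin dish, 96 mm across, 26 mm high. Origin: centre of its underside. To be left where it is.
- ringbox: Bystander: closed blue ring box, 52 x 58 mm, 43 mm high. Origin: centre of its underside. To be left where it is.
- stapler: Bystander: desk stapler, 135 x 30 mm, about 53 mm high. Origin: centre of its underside. To be left where it is.
- calculator: Bystander: flat desk calculator, 150 x 105 mm, 20 mm high. Origin: centre of its underside. To be left where it is.

How it is judged:
On the way, in this order (a step that is already met when the one before it is completed fails the run):
1. the carousel is turned so that its empty fork is at the front of the stand, over the ink pad, and stands still, before the stamp comes to it (x of slot in the frame of stand below -0.06 m and y of slot in the frame of stand between -0.024 and 0.024 m and angular speed of rack below 0.1 rad/s and distance between stamp_collar and slot above 0.05 m), for 0.3 s.
2. the stamp's collar is down in that fork, behind the lips (x of stamp_collar in the frame of rack between -0.1105 and -0.0755 m and y of stamp_collar in the frame of rack between -0.004 and 0.004 m and z of stamp_collar in the frame of rack between 0.117 and 0.122 m and angle between stamp's own z axis and vertical below 0.09 rad and x of slot in the frame of stand below -0.06 m and y of slot in the frame of stand between -0.03 and 0.03 m), for 0.2 s.
At the end, for the whole second after the job is handed in: Stamp released, at rest in the empty fork: collar within 4 mm of its centre line, flat on it (within 2 mm), reach 75.5 to 110.5 mm, upright within 0.09 rad; fork at the stand's front (within 30 mm of its middle line); the five others seated in theirs, upright within 0.12 rad (all of step 2 and z of hung1 in the frame of rack between 0.076 and 0.083 m and angle between each of hung1, hung2, hung3, hung4, hung5's own z axis and vertical below 0.12 rad and z of hung2 in the frame of rack between 0.076 and 0.083 m and z of hung3 in the frame of rack between 0.076 and 0.083 m and z of hung4 in the frame of rack between 0.076 and 0.083 m and z of hung5 in the frame of rack between 0.076 and 0.083 m and linear speed of stamp below 0.02 m/s and angular speed of rack below 0.05 rad/s); the robot touches nothing.
It fails at once if the stamp is forced: more than 15 N between it and the carousel (contact force between stamp and rack above 15 N).
It fails at once if another stamp is lifted or knocked out of its fork (raised or sunk more than 10 mm, or tilted by more than 0.4 rad) (z of any of hung1, hung2, hung3, hung4, hung5 in the frame of rack above 0.09 m or z of any of hung1, hung2, hung3, hung4, hung5 in the frame of rack below 0.07 m or angle between any of hung1, hung2, hung3, hung4, hung5's own z axis and vertical above 0.4 rad).
It fails at once if something else on the counter is shifted by more than 25 mm (distance of any of bell, dish, ringbox, stapler, calculator from where it was at the start of the episode above 0.025 m).
It also fails if it takes over 72 s, if anything falls off the work surface, if the arm or the gripper's body presses on something with over 40 N, if the wrist force passes 120 N, or if a joint passes its speed limit or range.

ROBOT

A 7-joint arm with a two-finger parallel gripper is mounted at the origin on the work surface. World frame = base frame: x ahead of the robot, y to its left, z up, the work surface at z = 0. Lengths are in m, angles in rad, forces in N, time in s.
With the tool pointing down it reaches from about 0.425 to 0.925 m from the base axis. Payload 6.8 kg.
Tool frame: the origin (TCP) lies midway between the tips of the shut fingers; the grasp point (between the pads) lies 19 mm behind it; z points along the fingers, y is the direction in which the jaws open and shut (so a half turn about z gives the same grasp; the last joint's range is limited). The gripper opens to 85 mm and grips with 20 to 120 N. Pads are 22 mm wide; open, the fingers measure 114 mm over their backs; the gripper's body (76 mm by 85 mm) begins 54 mm behind the grasp point. The pads swing forward as they close: fully open they stand 13 mm farther back than shut.
Start: joints at [1.185, 0.477, 0.022, 1.555, -0.011, 1.109, -0.083], TCP at [0.185, -0.649, 0.231] pointing down, gripper open.
Joint ranges: [-2.96, 2.96], [-0.34, 2.1], [-1.41, 1.46], [0.24, 2.44], [-1.37, 4.51], [0.17, 1.92], [-2.96, 2.96]. Speed limits (rad/s): [2.39, 2.39, 3.14, 3.14, 3.14, 3.14, 3.14].

INTERFACE

Orientations are given as a unit quaternion [w, x, y, z].
In Python, from station import bot, vision gives the robot as it stands.
- The arm moves only by the tool move_arm, never from a script. Its argument "increments" is text: rows parted by semicolons, each of 7 numbers parted by spaces: the opening, from 0 (shut) to 1 (fully open), then the shift along the world's x, y, z in mm, then the turn, a rotation vector about the world's x, y, z in rad. In form: grip x y z rx ry rz; .... A call has exactly 8 rows; each row shifts and turns the commanded pose from where the row before left it; what a row does not reach is not made up. A row lasts 1/8 s, in which the tool goes at most 62.5 mm and 10.7 degrees, less where a joint would pass 70% of its speed; a pose out of reach is approached as far as the arm can. A call with a gripper value outside its range is refused whole. The fingers move at their own pace and stop on an object; "newtons" is the grip in N (left out, the last holds). Time passes only in rows, so rows that do not move let the fingers close, or fill a call up. It gives the time, the measured TCP pose, the force and the opening at its end, in the units of the state.
- bot.get_obs(): the state, without advancing time (a new reading comes with each control period).
- vision.read_camera(name): name is "scene" or "side" or "wrist"; returns (picture, depth): 480x640x3 uint8, red, green, blue; 480x640 float32, m along the optical axis (not along the pixel's ray), 0 where there is no reading.
- vision.calibration(name): a dict with "fx", "fy", "cx", "cy" (pixels), "R" (3x3) and "t" (3): a world point X has camera coordinates R X + t; the wrist camera has in their place "hand_eye" (4x4, takes a point from camera to tool coordinates, whose origin is the TCP and whose axes are the flange's). Camera axes: x right, y down, z forward; pixel columns grow to the right and rows downward; lengths in m; the calibration is good to about 2 mm. A picture is of the moment at which its call begins: read the wrist's pose just before it. calibration takes no time and is no camera call.
- bot.hand_in(): hands the job in, once; it reports no verdict.
The state is a dict: "t": time; "q": joint angles; "joint_vel": joint speeds; "joint_torque": joint torques, N m; "eef_pos": TCP position; "tool_rot": TCP orientation; "contact_force": force on the tool from outside, world axes, zero at the start; "torque": the same for the moment, N m; "gripper_width": opening from 0.0 (shut) to 1.0 (fully open).
Only numpy, scipy, OpenCV 4.12 (cv2) and the standard library are available. Lean on these libraries where they do the work, as an engineer would, in place of code of your own. Each camera call takes 0.05 s, during which the arm holds its last target.

## Working session

There is one attempt and no reset: what is moved stays moved. The work goes in short steps, Python scripts to look and compute and a tool call to move; the robot and the scene stay as the last step left them, time stands still between calls to the robot, and variables do not carry over. Pictures are saved under pics/ and viewed, and the job is handed in when it is done.

Besides the shell and the picture viewer there is one more tool, called after "Request:" as name(argument=value, ...) on one line, values as JSON. move_arm: Moves the arm, as the interface text tells. Its arguments: {"type":"object","properties":{"increments":{"type":"string"},"newtons":{"type":"number"}},"required":["increments"]}

```bash
mkdir -p pics; ls; python3 - <<'E'
from station import bot, vision
import cv2, numpy as np
o=bot.get_obs(); print(o)
for n in ("scene","side","wrist"):
    im,d=vision.read_camera(n); np.savez(f"pics/{n}0.npz",im=im,d=d)
    cv2.imwrite(f"pics/{n}0.png",im[:,:,::-1]); print(n,vision.calibration(n))
E
```

```text
pics
{'t': 0.0, 'q': array([ 1.18490014,  0.47780529,  0.02232958,  1.55648127, -0.01148608,
        1.10931481, -0.0831228 ]), 'joint_vel': array([-1.67580342e-04, -9.90331130e-04,  5.10056553e-04,  7.50809011e-05,
       -5.16033077e-04,  1.08771165e-04,  3.79242659e-04]), 'joint_torque': array([-3.72219856e-04, -5.96460485e+01,  1.60767652e+00, -2.81200558e+01,
        1.24144141e-02,  9.44941188e-03, -1.62295657e-05]), 'eef_pos': array([ 0.18492742, -0.64853553,  0.23030947]), 'tool_rot': array([-9.18058355e-04,  9.90367770e-01,  1.38458643e-01, -2.03295531e-04]), 'contact_force': array([-0.3428611 , -0.16557122, -0.14207406]), 'torque': array([ 0.00412941, -0.03376926, -0.05971939]), 'gripper_width': 1.001396227633813}
scene {'fx': 530.1801654430107, 'fy': 530.1801654430107, 'cx': 320.99346586706685, 'cy': 238.51150514778757, 'R': array([[ 0.66185096,  0.74961918, -0.00493827],
       [ 0.53469713, -0.47668941, -0.69775797],
       [-0.52540678,  0.4591713 , -0.71631657]]), 't': array([-0.43327896, -0.15438869,  1.40745274])}
side {'fx': 478.38722940712876, 'fy': 478.38722940712876, 'cx': 314.9350941015418, 'cy': 239.45246365079512, 'R': array([[-0.90294359, -0.42974646, -0.00329428],
       [-0.27346835,  0.58046593, -0.76699046],
       [ 0.33152365, -0.69164823, -0.64165005]]), 't': array([0.55706496, 0.19385643, 0.85318744])}
wrist {'fx': 406.75320604811253, 'fy': 406.75320604811253, 'cx': 318.90325488587547, 'cy': 237.05667690941806, 'hand_eye': array([[-1.75743795e-04, -9.63457522e-01, -2.67861105e-01,
         6.78055096e-02],
       [ 9.99999806e-01, -3.29403879e-04,  5.28717612e-04,
         4.49935052e-04],
       [-5.97631447e-04, -2.67860960e-01,  9.63457393e-01,
        -1.41825361e-01],
       [ 0.00000000e+00,  0.00000000e+00,  0.00000000e+00,
         1.00000000e+00]])}
```

View pics/scene0.png

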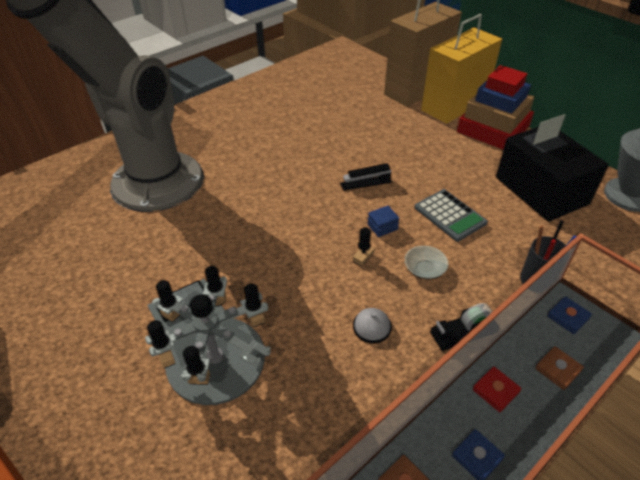

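View pics/side0.png

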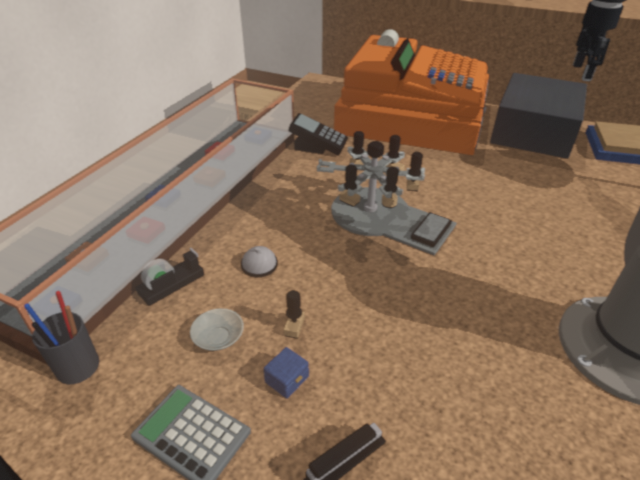

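View pics/wrist0.png

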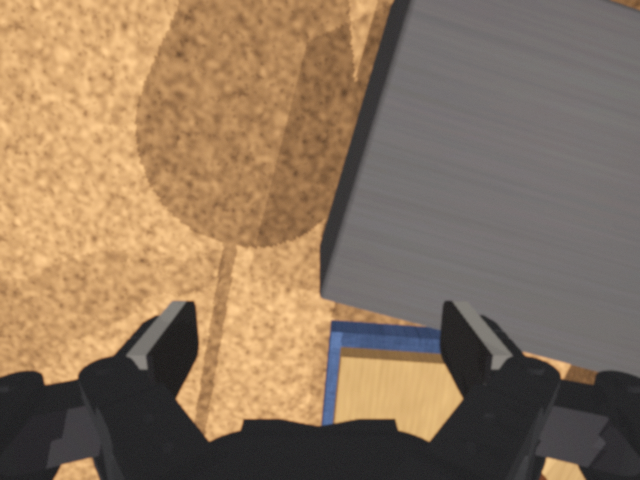

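The scene camera shows the carousel at about (208,340), with its empty fork pointing lower right at (258,352) and the stamp at (364,245). The side camera shows the carousel at (375,190), the pad at (432,230), the empty fork at (330,167) and the stamp at (293,313).

```bash
cat > h.py <<'E'
import numpy as np, cv2
from station import bot, vision
from scipy.spatial.transform import Rotation as Rr
C={n:vision.calibration(n) for n in("scene","side","wrist")}
def pose():
    o=bot.get_obs(); w,x,y,z=o["tool_rot"]; return o["eef_pos"],Rr.from_quat([x,y,z,w]).as_matrix()
def ray(n,u,v,P=None):
    c=C[n]; d=np.array([(u-c["cx"])/c["fx"],(v-c["cy"])/c["fy"],1.])
    if n!="wrist": return -c["R"].T@c["t"], c["R"].T@d
    p,R=P; H=c["hand_eye"]; return R@H[:3,3]+p, R@H[:3,:3]@d
def onz(n,u,v,z,P=None):
    o,d=ray(n,u,v,P); return o+d*(z-o[2])/d[2]
def tri(a,b):
    (o1,d1),(o2,d2)=a,b
    d1=d1/np.linalg.norm(d1); d2=d2/np.linalg.norm(d2)
    s=np.linalg.lstsq(np.c_[d1,-d2],o2-o1,rcond=None)[0]
    p,q=o1+s[0]*d1,o2+s[1]*d2; return (p+q)/2,np.linalg.norm(p-q)
def cloud(n,d,P=None):
    v,u=np.mgrid[:480,:640]; c=C[n]
    X=np.stack([(u-c["cx"])/c["fx"]*d,(v-c["cy"])/c["fy"]*d,d],-1)
    if n!="wrist": return (X-c["t"])@c["R"]
    p,R=P; H=c["hand_eye"]; return (X@H[:3,:3].T+H[:3,3])@R.T+p
E
python3 - <<'E'
from h import *
np.set_printoptions(precision=4,suppress=True)
for n,r in (("scene",(120,240,300,420)),("side",(300,110,480,260)),("scene",(330,220,400,270)),("side",(260,280,330,345))):
    im=np.load(f"pics/{n}0.npz")["im"][r[1]:r[3],r[0]:r[2]]
    f=4 if r[2]-r[0]>100 else 8
    cv2.imwrite(f"pics/c_{n}_{r[0]}.png",cv2.resize(im[:,:,::-1],None,fx=f,fy=f,interpolation=cv2.INTER_CUBIC))
print(tri(ray("scene",201,306),ray("side",376,149)))
print(onz("scene",201,302,.185),onz("side",376,147,.185))
# depth clouds
for n in("scene","side"):
    d=np.load(f"pics/{n}0.npz")["d"]; X=cloud(n,d)
    k=(d>0)&(X[...,2]>.19-.03)&(X[...,2]<.187)&(abs(X[...,0]-.55)<.5)
    if n=="scene": pass
    print(n,(d>0).mean(), X[306,201],X[149,376]) if n=="x" else print(n,(d>0).mean(),X[(306,201) if n=="scene" else (149,376)], X[(234,364) if n=="scene" else (300,293)])
E
```

```text
(array([ 0.558 , -0.1887,  0.1711]), np.float64(0.0031100293965769525))
[ 0.563  -0.1875  0.185 ] [ 0.5527 -0.175   0.185 ]
scene 0.995986328125 [ 0.5713 -0.1925  0.1866] [0.5667 0.2014 0.0893]
side 0.9960188802083333 [ 0.5518 -0.1734  0.1811] [0.5535 0.2211 0.086 ]
```

View pics/c_scene_120.png

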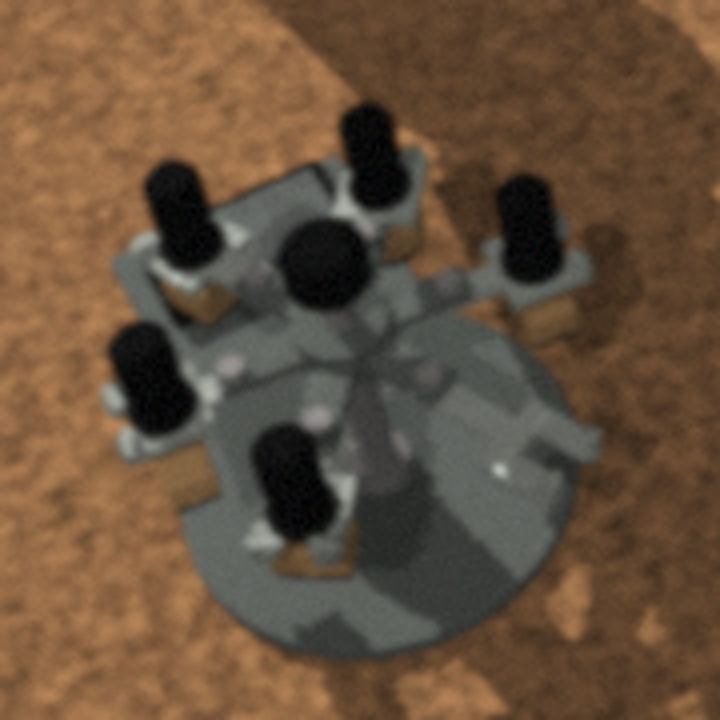

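View pics/c_side_300.png

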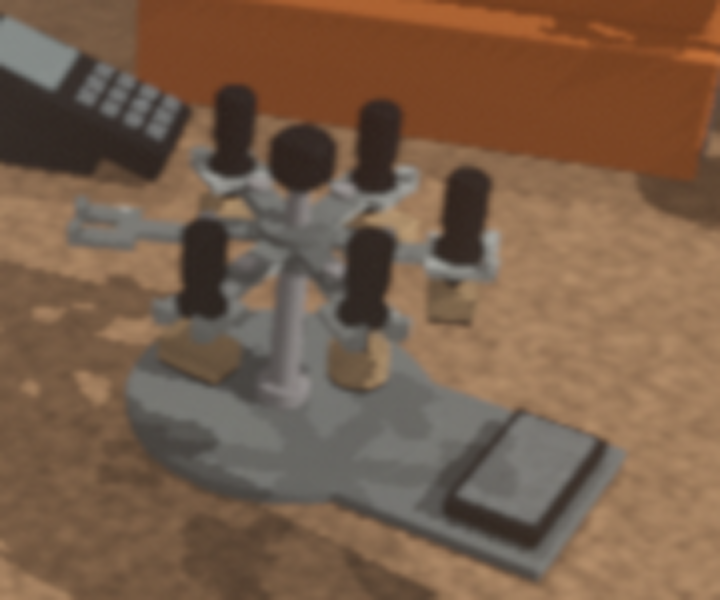

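View pics/c_scene_330.png

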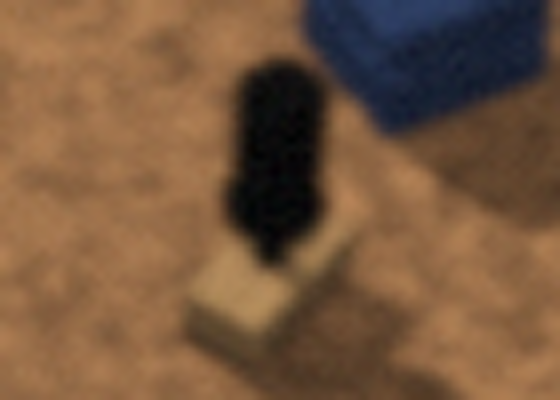

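View pics/c_side_260.png

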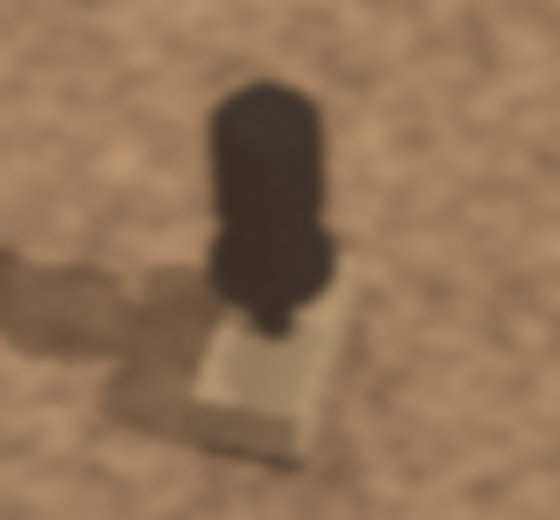

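```bash
python3 - <<'E'
from h import *
np.set_printoptions(precision=4,suppress=True)
f=lambda a,b:np.array([a/4+120,b/4+240]); g=lambda a,b:np.array([a/4+300,b/4+110])
print("tip scene",onz("scene",*f(592,437),.123),onz("side",*g(75,220),.123))
print("pad",onz("side",*g(527,472),.024), [onz("side",*g(a,b),.024) for a,b in((525,412),(608,445),(447,490),(535,530))])
print("tongue end corners",onz("side",*g(622,455),.008),onz("side",*g(545,576),.008))
print("stamp top",onz("scene",330+275/8,220+72/8,.09),onz("side",260+266/8,280+95/8,.09))
print("handle mid tri",tri(ray("scene",330+280/8,220+120/8),ray("side",260+268/8,280+160/8)))
print("mount top corners scene",[onz("scene",330+a/8,220+b/8,.02) for a,b in((190,295),(258,330),(365,215))])
print("mount side",[onz("side",260+a/8,280+b/8,.02) for a,b in((195,402),(302,415),(355,270))])
E
```

```text
tip scene [ 0.677  -0.1389  0.123 ] [ 0.677  -0.1476  0.123 ]
pad [ 0.4001 -0.1583  0.024 ] [array([ 0.4159, -0.2133,  0.024 ]), array([ 0.3646, -0.2025,  0.024 ]), array([ 0.4363, -0.1234,  0.024 ]), array([ 0.383 , -0.1104,  0.024 ])]
tongue end corners [ 0.3572 -0.2183  0.008 ] [ 0.3708 -0.0944  0.008 ]
stamp top [0.5569 0.2122 0.09  ] [0.5601 0.207  0.09  ]
handle mid tri (array([0.5591, 0.2117, 0.0739]), np.float64(0.0022179589857831933))
mount top corners scene [array([0.5563, 0.1847, 0.02  ]), array([0.5783, 0.1897, 0.02  ]), array([0.5672, 0.2432, 0.02  ])]
mount side [array([0.5637, 0.2397, 0.02  ]), array([0.5403, 0.2327, 0.02  ]), array([0.5485, 0.1893, 0.02  ])]
```

Request:
move_arm(increments="1 0 0 40 0 0 0; 1 40 40 25 0 0 0; 1 40 45 15 0 0 0; 1 40 45 10 0 0 0; 1 40 45 10 0 0 0; 1 40 45 10 0 0 0; 1 40 45 0 0 0 0; 1 40 45 0 0 0 0")

```text
t: 1.15
eef_pos: [0.466, -0.3375, 0.3414]
tool_rot: [0.0, 0.99, 0.138, 0.0]
contact_force: [1.5, -0.7, 0.3]
gripper_width: 1.002
```

Request:
move_arm(increments="1 30 45 0 0 0 0; 1 30 45 0 0 0 0; 1 10 45 0 0 0 0; 1 0 15 0 0 0 0; 1 0 0 0 0 0 0; 1 0 0 0 0 0 0; 1 0 0 0 0 0 0; 1 0 0 0 0 0 0")

```text
t: 2.15
eef_pos: [0.5348, -0.1902, 0.3412]
tool_rot: [0.0, 0.99, 0.138, -0.0]
contact_force: [-0.3, 0.4, -1.3]
gripper_width: 1.002
```

```bash
python3 - <<'E'
from h import *
P=pose(); im,d=vision.read_camera("wrist"); np.savez("pics/w1.npz",im=im,d=d,p=P[0],R=P[1]); cv2.imwrite("pics/w1.png",im[:,:,::-1])
print(P[0],bot.get_obs()["q"].round(3))
E
```

```text
[ 0.53481294 -0.19024938  0.34124673] [ 0.45   0.23  -0.264  1.66   0.063  1.26  -1.121]
```

View pics/w1.png

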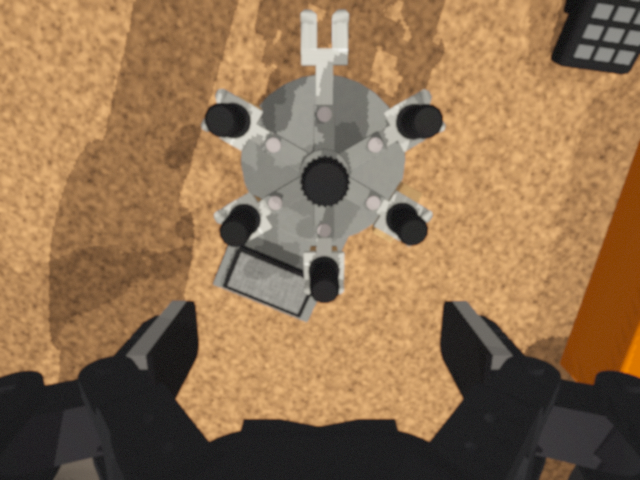

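The wrist view shows the knob at (325,181), the empty fork's tine tips at (308,12) and (341,12), its slot end near (325,48), and the pad at about (268,282).

```bash
python3 - <<'E'
from h import *
np.set_printoptions(precision=4,suppress=True)
z=np.load("pics/w1.npz"); P=(z["p"],z["R"]); im=z["im"]
k=onz("wrist",325,181,.185,P); print("knob",k)
a=onz("wrist",325,13,.125,P); b=onz("wrist",325,48,.12,P); bolt=onz("wrist",324,114,.126,P); bolt2=onz("wrist",324,231,.126,P)
axis=(bolt+bolt2)/2; print("tip",a,"end",b,"axis from bolts",axis)
for c in(k,axis): print("yaw fork",np.degrees(np.arctan2(*(a-c)[1::-1])),"r end",np.hypot(*(b-c)[:2]),"r tip",np.hypot(*(a-c)[:2]))
cs=[onz("wrist",u,v,.024,P) for u,v in((237,247),(320,272),(307,315),(223,288))]; print(np.array(cs))
m=np.mean(cs,0); print("pad c",m,"dir",np.degrees(np.arctan2(*(m-axis)[1::-1])),np.degrees(np.arctan2(*(m-k)[1::-1])),np.hypot(*(m-axis)[:2]))
e=cs[1]-cs[0]; print("pad long edge deg",np.degrees(np.arctan2(e[1],e[0])))
X=cloud("wrist",z["d"],P); print("depth knob",X[181,325],"fork",X[40,308],X[90,324])
E
```

```text
knob [ 0.5627 -0.1877  0.185 ]
tip [ 0.683 -0.154  0.125] end [ 0.6594 -0.1609  0.12  ] axis from bolts [ 0.5603 -0.1884  0.126 ]
yaw fork 15.611997315755506 r end 0.10028942939144307 r tip 0.12495049261857426
yaw fork 15.630313707324019 r end 0.10279852048213696 r tip 0.12745969154063608
[[ 0.4394 -0.1177  0.024 ]
 [ 0.4359 -0.2204  0.024 ]
 [ 0.3771 -0.2204  0.024 ]
 [ 0.384  -0.1128  0.024 ]]
pad c [ 0.4091 -0.1678  0.024 ] dir 172.248534147581 172.6304649916407 0.15259564539024037
pad long edge deg -91.97103617111577
depth knob [ 0.5629 -0.1876  0.1863] fork [ 0.6617 -0.1458  0.118 ] [ 0.628  -0.1691  0.1188]
```

```bash
python3 - <<'E'
from h import *
im=np.load("pics/w1.npz")["im"]
cv2.imwrite("pics/w1c.png",cv2.resize(im[0:330,190:460,::-1],None,fx=2.2,fy=1.8*1.0,interpolation=cv2.INTER_CUBIC)[:600])
E
```

Request:
move_arm(increments="1 27 2 0 0 0 0; 1 0 0 -50 0 0 0; 1 0 0 -50 0 0 0; 1 0 0 -46 0 0 0; 1 0 0 -25 0 0 0; 1 0 0 -15 0 0 0; 1 0 0 0 0 0 0; 1 0 0 0 0 0 0", newtons=25)

```text
t: 3.2
eef_pos: [0.563, -0.1874, 0.1566]
tool_rot: [0.0, 0.99, 0.138, 0.001]
contact_force: [0.1, -0.2, -0.1]
gripper_width: 1.002
```

```bash
python3 - <<'E'
from h import *
P=pose(); im,d=vision.read_camera("wrist"); np.savez("pics/w2.npz",im=im,d=d,p=P[0],R=P[1]); cv2.imwrite("pics/w2.png",im[:,:,::-1])
E
```

```text
(no output)
```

View pics/w2.png

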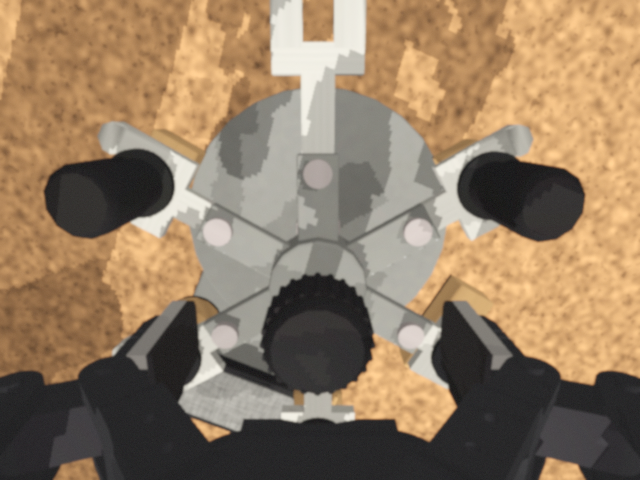

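The knob sits centred between the fingers at (318,345), and the jaws lie between the neighbouring stamps. I'll close on it.

Request:
move_arm(increments="0.3 0 0 0 0 0 0; 0.3 0 0 0 0 0 0; 0.3 0 0 0 0 0 0; 0.3 0 0 0 0 0 0; 0.3 0 0 0 0 0 0; 0.3 0 0 0 0 0 0; 0.3 0 0 0 0 0 0.02; 0.3 0 0 0 0 0 0.05", newtons=25)

```text
t: 4.25
eef_pos: [0.5621, -0.1869, 0.1557]
tool_rot: [-0.0, 0.985, 0.174, 0.0]
contact_force: [-1.8, 1.7, 6.0]
gripper_width: 0.411
```

Request:
move_arm(increments="0.3 0 0 0 0 0 0.13; 0.3 0 0 0 0 0 0.17; 0.3 0 0 0 0 0 0.17; 0.3 0 0 0 0 0 0.17; 0.3 0 0 0 0 0 0.17; 0.3 0 0 0 0 0 0.17; 0.3 0 0 0 0 0 0.17; 0.3 0 0 0 0 0 0.17")

```text
t: 5.25
eef_pos: [0.5609, -0.1861, 0.1557]
tool_rot: [-0.001, 0.67, 0.742, -0.001]
contact_force: [-7.5, 3.1, 9.3]
gripper_width: 0.407
```

Request:
move_arm(increments="0.3 0 0 0 0 0 0.17; 0.3 0 0 0 0 0 0.17; 0.3 0 0 0 0 0 0.17; 0.3 0 0 0 0 0 0.17; 0.3 0 0 0 0 0 0.17; 0.3 0 0 0 0 0 0.17; 0.3 0 0 0 0 0 0.17; 0.3 0 0 0 0 0 0.10")

```text
t: 6.25
eef_pos: [0.5597, -0.1871, 0.1557]
tool_rot: [-0.003, 0.09, 0.996, -0.001]
contact_force: [-11.3, 1.0, 14.5]
gripper_width: 0.412
```

```bash
python3 - <<'E'
from h import *
P=pose(); im,d=vision.read_camera("wrist"); np.savez("pics/w3.npz",im=im,d=d,p=P[0],R=P[1]); cv2.imwrite("pics/w3.png",im[:,:,::-1]);print(P, bot.get_obs()["q"].round(3))
E
```

```text
(array([ 0.55970583, -0.18714082,  0.15568626]), array([[-9.83742399e-01,  1.79504783e-01, -5.37831578e-03],
       [ 1.79510882e-01,  9.83755760e-01, -6.69737641e-04],
       [ 5.17072802e-03, -1.62431552e-03, -9.99985312e-01]])) [ 0.846  0.566 -0.853  1.788  0.495  1.022  1.194]
```

View pics/w3.png

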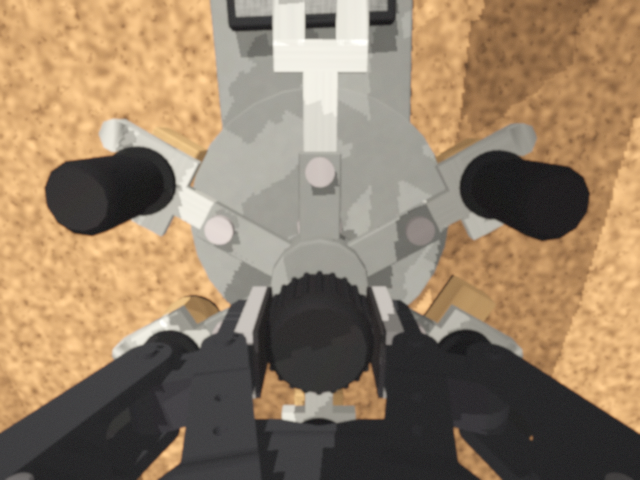

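The fork now points straight up the image over the pad: bolt at (320,172), slot end at about (320,40).

```bash
python3 - <<'E'
from h import *
np.set_printoptions(precision=4,suppress=True)
z=np.load("pics/w3.npz"); P=(z["p"],z["R"]); im=z["im"]
cv2.imwrite("pics/w3c.png",cv2.resize(im[0:180,250:400,::-1],None,fx=4,fy=3.3,interpolation=cv2.INTER_CUBIC))
for n,u,v,h in(("end",320,40,.12),("bolt",320,172,.126),("tineL",289.5,8,.12),("tineR",352.5,8,.12)):
    print(n,onz("wrist",u,v,h,P))
X=cloud("wrist",z["d"],P); print(X[55,320],X[110,320])
E
```

```text
end [ 0.4612 -0.1693  0.12  ]
bolt [ 0.5122 -0.1786  0.126 ]
tineL [ 0.4477 -0.179   0.12  ]
tineR [ 0.4522 -0.1547  0.12  ]
[ 0.4665 -0.1702  0.1189] [ 0.4875 -0.1741  0.1194]
```

View pics/w3c.png

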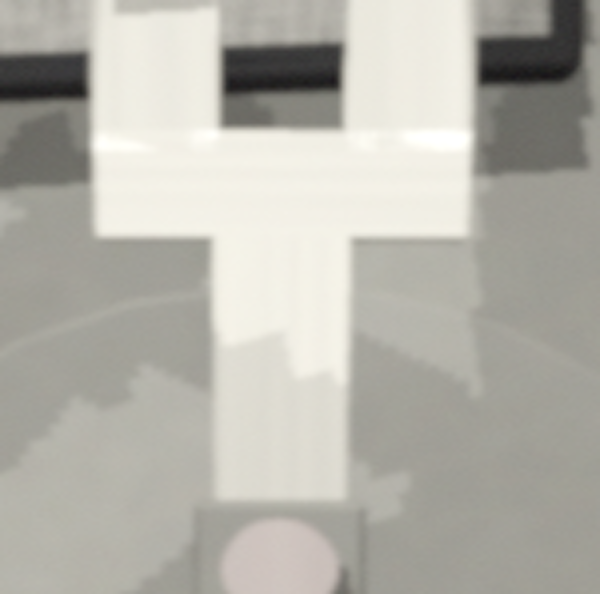

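Request:
move_arm(increments="0.6 0 0 0 0 0 0; 0.8 0 0 0 0 0 0; 1 0 0 0 0 0 0; 1 0 0 0 0 0 0; 1 0 0 0 0 0 0; 1 0 0 40 0 0 0; 1 0 0 50 0 0 0; 1 0 0 40 0 0 0")

```text
t: 7.3
eef_pos: [0.5624, -0.1869, 0.2873]
tool_rot: [0.001, 0.092, 0.996, -0.0]
contact_force: [0.3, -0.8, 0.1]
gripper_width: 1.004
```

Request:
move_arm(increments="1 0 40 0 0 0 0; 1 0 45 0 0 0 0; 1 0 50 0 0 0 0; 1 0 50 0 0 0 0; 1 0 50 0 0 0 0; 1 0 50 0 0 0 0; 1 0 50 0 0 0 0; 1 0 40 0 0 0 0")

```text
t: 8.3
eef_pos: [0.5617, 0.1902, 0.2855]
tool_rot: [0.0, 0.091, 0.996, 0.0]
contact_force: [-0.1, 0.1, 0.4]
gripper_width: 0.997
```

Request:
move_arm(increments="1 0 10 0 0 0 0; 1 0 0 0 0 0 0; 1 0 0 0 0 0 0; 1 0 0 0 0 0 0; 1 0 0 0 0 0 0; 1 0 0 0 0 0 0; 1 0 0 0 0 0 0; 1 0 0 0 0 0 0")

```text
t: 9.3
eef_pos: [0.5621, 0.1979, 0.2853]
tool_rot: [0.0, 0.092, 0.996, -0.0]
contact_force: [-0.1, 0.0, 0.2]
gripper_width: 0.998
```

```bash
python3 - <<'E'
from h import *
P=pose(); im,d=vision.read_camera("wrist"); np.savez("pics/w4.npz",im=im,d=d,p=P[0],R=P[1]); cv2.imwrite("pics/w4.png",im[:,:,::-1]);print(P, bot.get_obs()["q"].round(3))
im,d=vision.read_camera("side"); cv2.imwrite("pics/s4.png",im[:,:,::-1])
E
```

```text
(array([0.5620948 , 0.19787258, 0.28530681]), array([[-9.83165291e-01,  1.82718392e-01, -5.68338262e-07],
       [ 1.82718392e-01,  9.83165291e-01, -8.20880385e-06],
       [-9.41128986e-07, -8.17445688e-06, -1.00000000e+00]])) [ 0.276  0.467 -0.981  1.64   0.404  1.255  0.603]
```

View pics/w4.png

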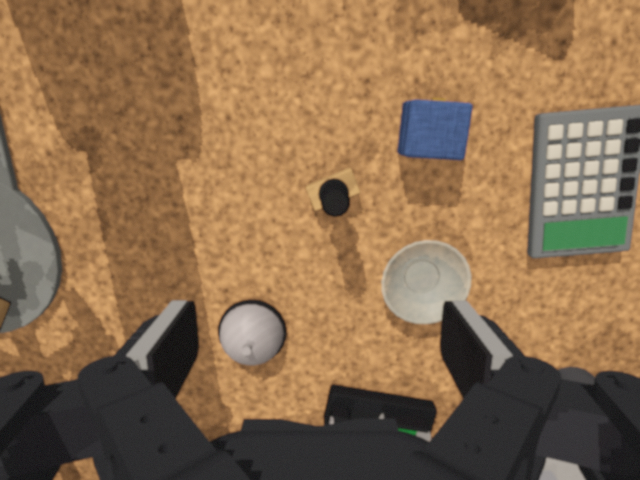

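View pics/s4.png

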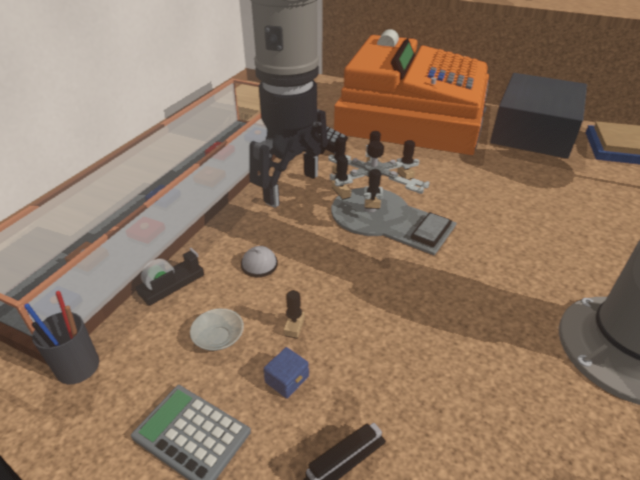

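The stamp handle's top is at (334,190), with clear space left and right; the box is at (437,130) and the dish at (427,282), both lower than the fingertips will be.

```bash
python3 - <<'E'
from h import *
np.set_printoptions(precision=4,suppress=True)
z=np.load("pics/w4.npz"); P=(z["p"],z["R"]); im=z["im"]
cv2.imwrite("pics/w4c.png",cv2.resize(im[150:240,290:390,::-1],None,fx=6,fy=6,interpolation=cv2.INTER_CUBIC))
m=(im.max(2)<45).astype(np.uint8); m[:150]=0;m[240:]=0;m[:,:300]=0;m[:,380:]=0
n,l,s,c=cv2.connectedComponentsWithStats(m); i=1+s[1:,4].argmax(); print(s[i],c[i])
c=c[i]
for h in(.067,.073,.09): print(h,onz("wrist",*c,h,P))
# side & scene bearing lines
print(tri(ray("wrist",*c,P),ray("side",293.5,300)))
E
```

```text
[321 180  28  36 777] [334.3835 197.4775]
0.067 [0.5604 0.2116 0.067 ]
0.073 [0.5593 0.2116 0.073 ]
0.09 [0.5563 0.2115 0.09  ]
(array([0.5585, 0.2114, 0.0744]), np.float64(0.00109485732501784))
```

View pics/w4c.png

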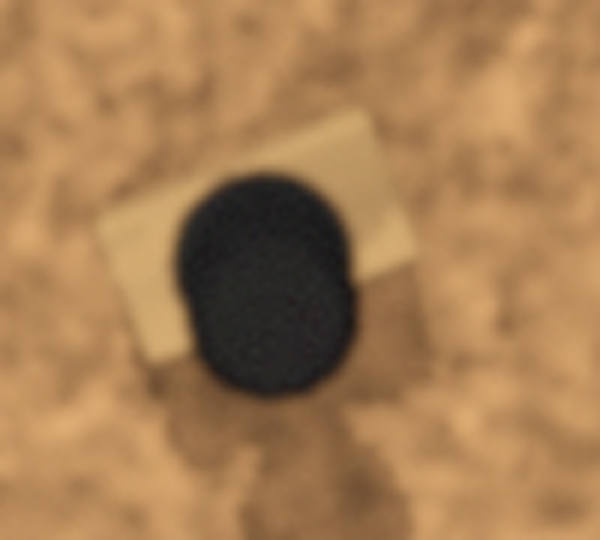

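Request:
move_arm(increments="0.7 -3.5 13.5 0 0 0 0; 0.7 0 0 -55 0 0 0; 0.7 0 0 -55 0 0 0; 0.7 0 0 -50 0 0 0; 0.7 0 0 -40 0 0 0; 0.7 0 0 -20 0 0 0; 0.7 0 0 -9.5 0 0 0; 0.7 0 0 0 0 0 0", newtons=50)

```text
t: 10.4
eef_pos: [0.559, 0.212, 0.0564]
tool_rot: [0.0, 0.092, 0.996, 0.0]
contact_force: [0.3, 0.1, 0.1]
gripper_width: 0.701
```

```bash
python3 - <<'E'
from h import *
P=pose(); im,d=vision.read_camera("wrist"); np.savez("pics/w5.npz",im=im,d=d,p=P[0],R=P[1]); cv2.imwrite("pics/w5.png",im[:,:,::-1])
E
```

```text
(no output)
```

View pics/w5.png

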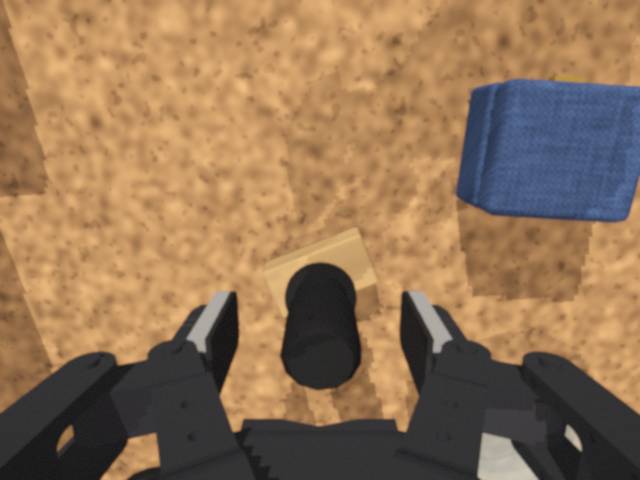

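```bash
python3 - <<'E'
from h import *
z=np.load("pics/w5.npz"); P=(z["p"],z["R"])
for uv,h in(((321,349),.09),((321,298),.044)): p=onz("wrist",*uv,h,P); print(p,(P[1].T@(p-P[0]))*1000)
E
```

```text
[0.55638148 0.21258742 0.09      ] [  2.68579306   0.16666651 -33.57743867]
[0.56039846 0.21208205 0.044     ] [-1.32736813  0.37148545 12.42521429]
```

Request:
move_arm(increments="0.2 0 0 0 0 0 0; 0.2 0 0 0 0 0 0; 0.2 0 0 0 0 0 0; 0.2 0 0 0 0 0 0; 0.2 0 0 0 0 0 0; 0.2 0 0 0 0 0 0; 0.2 0 0 5 0 0 0; 0.2 0 0 5 0 0 0", newtons=50)

```text
t: 11.45
eef_pos: [0.5584, 0.2112, 0.0659]
tool_rot: [-0.0, 0.092, 0.996, -0.0]
contact_force: [-0.3, 0.3, -0.9]
gripper_width: 0.287
```

Grasp is good. Lifting and carrying it to the left front of the fork.

Request:
move_arm(increments="0.2 0 0 30 0 0 0; 0.2 0 0 30 0 0 0; 0.2 -15 -30 20 0 0 0; 0.2 -25 -45 0 0 0 0; 0.2 -28 -50 0 0 0 0; 0.2 -28 -50 0 0 0 0; 0.2 -28 -50 0 0 0 0; 0.2 -24 -45 0 0 0 0")

```text
t: 12.45
eef_pos: [0.4091, -0.0604, 0.1458]
tool_rot: [-0.0, 0.092, 0.996, -0.0]
contact_force: [0.7, -1.2, -0.3]
gripper_width: 0.284
```

Request:
move_arm(increments="0.2 0 -40 0 0 0 0; 0.2 0 -35 0 0 0 0; 0.2 0 -20 0 0 0 0; 0.2 0 -6 0 0 0 0; 0.2 0 0 0 0 0 0; 0.2 0 0 0 0 0 0; 0.2 0 0 0 0 0 0; 0.2 0 0 0 0 0 0")

```text
t: 13.45
eef_pos: [0.4107, -0.1591, 0.1458]
tool_rot: [-0.0, 0.091, 0.996, 0.0]
contact_force: [0.6, 0.1, -1.1]
gripper_width: 0.29
```

```bash
python3 - <<'E'
from h import *
P=pose(); im,d=vision.read_camera("wrist"); np.savez("pics/w6.npz",im=im,d=d,p=P[0],R=P[1]); cv2.imwrite("pics/w6.png",im[:,:,::-1]);print(P, bot.get_obs()["q"].round(3),bot.get_obs()["contact_force"])
im,d=vision.read_camera("side"); cv2.imwrite("pics/s6.png",cv2.resize(im[100:280,280:480,::-1],None,fx=4,fy=3.33,interpolation=cv2.INTER_CUBIC))
E
```

```text
(array([ 0.41069117, -0.15914372,  0.1458457 ]), array([[-9.83329204e-01,  1.81834200e-01, -3.20307543e-05],
       [ 1.81834200e-01,  9.83329204e-01,  1.65823082e-05],
       [ 3.45120069e-05,  1.04815813e-05, -9.99999999e-01]])) [ 1.072  0.357 -0.979  2.129  0.398  0.848  1.241] [ 0.58279438 -0.50638784 -1.48086912]
```

View pics/w6.png

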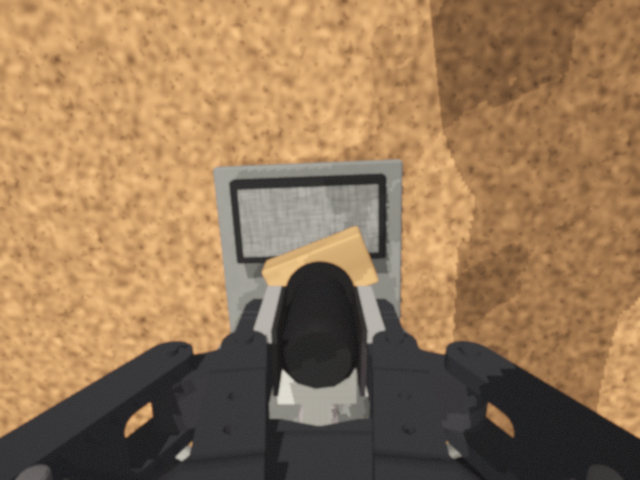

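View pics/s6.png

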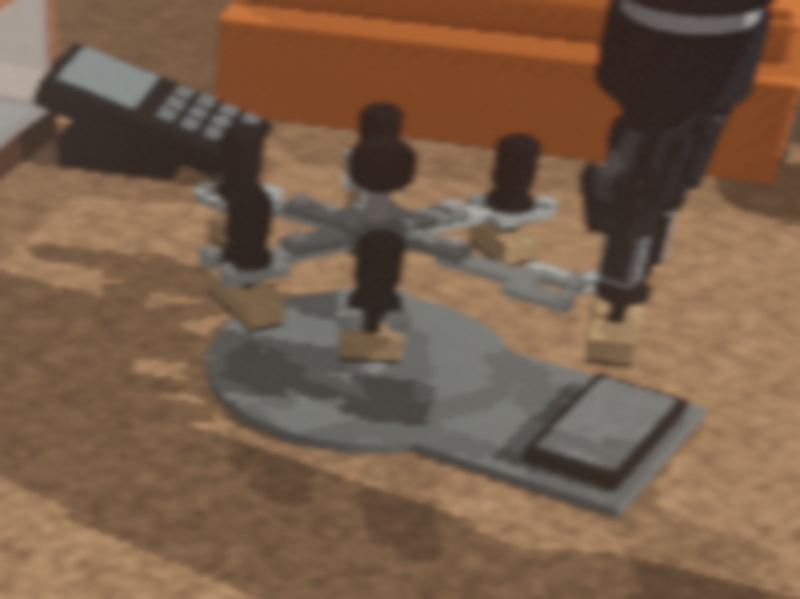

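Request:
move_arm(increments="0.2 0 -1 0 0 0 0; 0.2 4 -0.7 0 0 0 0; 0.2 4 -0.7 0 0 0 0; 0.2 4 -0.7 0 0 0 0; 0.2 3 -0.6 0 0 0 0; 0.2 3 -0.6 0 0 0 0; 0.2 3 -0.5 0 0 0 0; 0.2 3 -0.5 0 0 0 0")

```text
t: 14.55
eef_pos: [0.4348, -0.165, 0.1458]
tool_rot: [-0.0, 0.092, 0.996, 0.0]
contact_force: [0.6, -0.2, -0.4]
gripper_width: 0.291
```

```bash
python3 - <<'E'
from h import *
for i in range(1):
    o=bot.get_obs(); print(o["contact_force"],o["torque"],o["eef_pos"])
im,d=vision.read_camera("side"); cv2.imwrite("pics/s7.png",cv2.resize(im[120:240,330:470,::-1],None,fx=5,fy=5,interpolation=cv2.INTER_CUBIC))
im,d=vision.read_camera("wrist"); cv2.imwrite("pics/w7.png",im[:,:,::-1])
o=bot.get_obs(); print(o["contact_force"],o["torque"],o["eef_pos"])
E
```

```text
[ 0.58720614 -0.22707995 -0.36071239] [0.08300937 0.00862192 0.01880082] [ 0.43479336 -0.16497261  0.14579563]
[-0.01913413  0.18587365 -1.63454431] [ 0.02548511 -0.0399454   0.0090642 ] [ 0.43501337 -0.16494393  0.14586174]
```

View pics/s7.png

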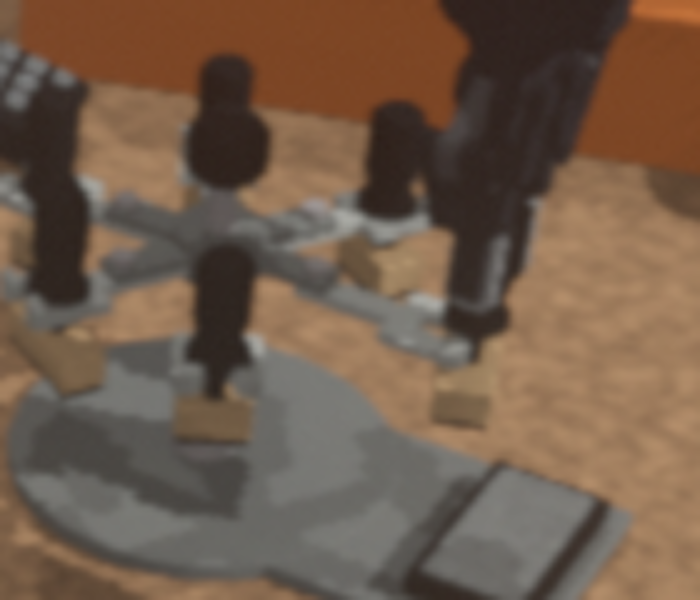

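View pics/w7.png

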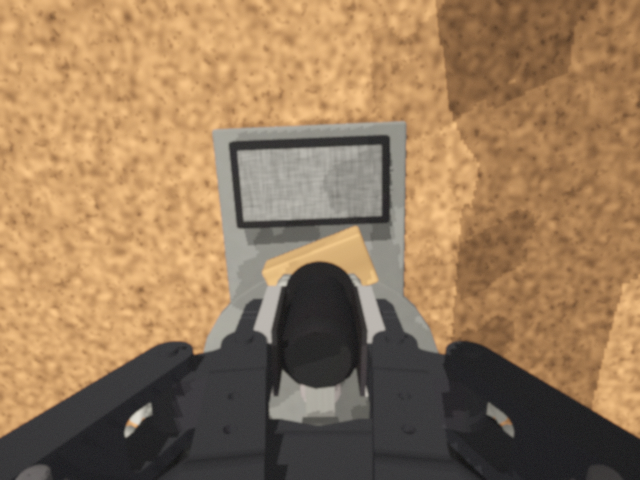

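The neck is at the fork mouth, aligned and without contact. I'm moving further in slowly.

Request:
move_arm(increments="0.2 2 -0.3 0 0 0 0; 0.2 2 -0.4 0 0 0 0; 0.2 2 -0.3 0 0 0 0; 0.2 2 -0.4 0 0 0 0; 0.2 2 -0.3 0 0 0 0; 0.2 2 -0.4 0 0 0 0; 0.2 2 -0.3 0 0 0 0; 0.2 1 -0.2 0 0 0 0")

```text
t: 15.65
eef_pos: [0.4498, -0.1675, 0.1458]
tool_rot: [0.0, 0.092, 0.996, 0.0]
contact_force: [-0.3, -0.3, -1.6]
gripper_width: 0.288
```

Request:
move_arm(increments="0.2 0.5 -0.1 0 0 0 0; 0.2 0.5 -0.1 0 0 0 0; 0.2 0.5 -0.1 0 0 0 0; 0.2 0.5 -0.1 0 0 0 0; 0.2 0 0 0 0 0 0; 0.2 0 0 0 0 0 0; 0.2 0 0 0 0 0 0; 0.2 0 0 0 0 0 0")

```text
t: 16.65
eef_pos: [0.4516, -0.168, 0.1458]
tool_rot: [0.0, 0.092, 0.996, 0.0]
contact_force: [0.2, 0.4, -1.1]
gripper_width: 0.285
```

Free so far; expected end is at about x 0.456–0.458. Continuing in small steps, reading the force after each.

Request:
move_arm(increments="0.2 0.5 -0.1 0 0 0 0; 0.2 0.5 -0.1 0 0 0 0; 0.2 0.5 -0.1 0 0 0 0; 0.2 0.5 -0.1 0 0 0 0; 0.2 0 0 0 0 0 0; 0.2 0 0 0 0 0 0; 0.2 0 0 0 0 0 0; 0.2 0 0 0 0 0 0")

```text
t: 17.65
eef_pos: [0.4536, -0.1684, 0.1458]
tool_rot: [-0.0, 0.092, 0.996, -0.0]
contact_force: [0.2, -0.2, -0.4]
gripper_width: 0.287
```

Request:
move_arm(increments="0.2 0.5 -0.1 0 0 0 0; 0.2 0.5 -0.1 0 0 0 0; 0.2 0.5 -0.1 0 0 0 0; 0.2 0 0 0 0 0 0; 0.2 0 0 0 0 0 0; 0.2 0 0 0 0 0 0; 0.2 0 0 0 0 0 0; 0.2 0 0 0 0 0 0")

```text
t: 18.65
eef_pos: [0.4548, -0.1686, 0.1457]
tool_rot: [-0.0, 0.092, 0.996, -0.0]
contact_force: [-4.2, 1.0, -0.2]
gripper_width: 0.288
```

Contact with the slot's end: −4.2 N at x 0.4548. I'll back off a touch and lower.

Request:
move_arm(increments="0.2 -0.4 0.1 0 0 0 0; 0.2 0 0 0 0 0 0; 0.2 0 0 -1 0 0 0; 0.2 0 0 -1 0 0 0; 0.2 0 0 -1 0 0 0; 0.2 0 0 0 0 0 0; 0.2 0 0 0 0 0 0; 0.2 0 0 0 0 0 0")

```text
t: 19.65
eef_pos: [0.4547, -0.1685, 0.1428]
tool_rot: [-0.0, 0.092, 0.996, 0.0]
contact_force: [-3.4, 0.3, 0.4]
gripper_width: 0.288
```

Request:
move_arm(increments="0.2 0 0 -1 0 0 0; 0.2 0 0 -0.5 0 0 0; 0.2 0 0 -0.5 0 0 0; 0.2 0 0 0 0 0 0; 0.2 0 0 0 0 0 0; 0.2 0 0 0 0 0 0; 0.2 0 0 0 0 0 0; 0.2 0 0 0 0 0 0")

```text
t: 20.65
eef_pos: [0.4547, -0.1685, 0.1408]
tool_rot: [-0.0, 0.092, 0.996, 0.0]
contact_force: [-3.5, 0.7, -0.6]
gripper_width: 0.283
```

Request:
move_arm(increments="0.2 -0.3 0 0 0 0 0; 0.2 0 0 -0.5 0 0 0; 0.2 0 0 -0.5 0 0 0; 0.2 0 0 -0.5 0 0 0; 0.2 0 0 -0.5 0 0 0; 0.2 0 0 0 0 0 0; 0.2 0 0 0 0 0 0; 0.2 0 0 0 0 0 0")

```text
t: 21.65
eef_pos: [0.4545, -0.1686, 0.1388]
tool_rot: [0.0, 0.092, 0.996, 0.0]
contact_force: [-1.8, 0.9, 0.7]
gripper_width: 0.289
```

Request:
move_arm(increments="0.2 0 0 -0.5 0 0 0; 0.2 0 0 -0.5 0 0 0; 0.2 0 0 -0.3 0 0 0; 0.2 0 0 0 0 0 0; 0.2 0 0 0 0 0 0; 0.2 0 0 0 0 0 0; 0.2 0 0 0 0 0 0; 0.2 0 0 0 0 0 0")

```text
t: 22.65
eef_pos: [0.4544, -0.1685, 0.1375]
tool_rot: [-0.0, 0.092, 0.996, 0.0]
contact_force: [-2.1, 0.6, 0.0]
gripper_width: 0.284
```

Request:
move_arm(increments="0.2 0 0 -0.3 0 0 0; 0.2 0 0 -0.3 0 0 0; 0.2 0 0 -0.2 0 0 0; 0.2 0 0 0 0 0 0; 0.2 0 0 0 0 0 0; 0.2 0 0 0 0 0 0; 0.2 0 0 0 0 0 0; 0.2 0 0 0 0 0 0")

```text
t: 23.65
eef_pos: [0.4544, -0.1685, 0.1367]
tool_rot: [0.0, 0.092, 0.996, 0.0]
contact_force: [-2.6, 1.1, 0.3]
gripper_width: 0.291
```

Request:
move_arm(increments="0.2 0 0 -0.2 0 0 0; 0.2 0 0 -0.2 0 0 0; 0.2 0 0 0 0 0 0; 0.2 0 0 0 0 0 0; 0.2 0 0 0 0 0 0; 0.2 0 0 0 0 0 0; 0.2 0 0 0 0 0 0; 0.2 0 0 0 0 0 0")

```text
t: 24.65
eef_pos: [0.4544, -0.1685, 0.1363]
tool_rot: [0.0, 0.092, 0.996, -0.0]
contact_force: [-2.2, 1.7, 1.7]
gripper_width: 0.282
```

```bash
python3 - <<'E'
from h import *
im,d=vision.read_camera("side"); cv2.imwrite("pics/s8.png",cv2.resize(im[120:240,330:470,::-1],None,fx=5,fy=5,interpolation=cv2.INTER_CUBIC))
im,d=vision.read_camera("wrist"); cv2.imwrite("pics/w8.png",im[:,:,::-1])
o=bot.get_obs(); print(o["contact_force"],o["torque"],o["eef_pos"])
E
```

```text
[-2.2283472   0.67661449  1.42799793] [ 0.10251112  0.61658068 -0.05693184] [ 0.45441723 -0.16854888  0.13631437]
```

View pics/s8.png

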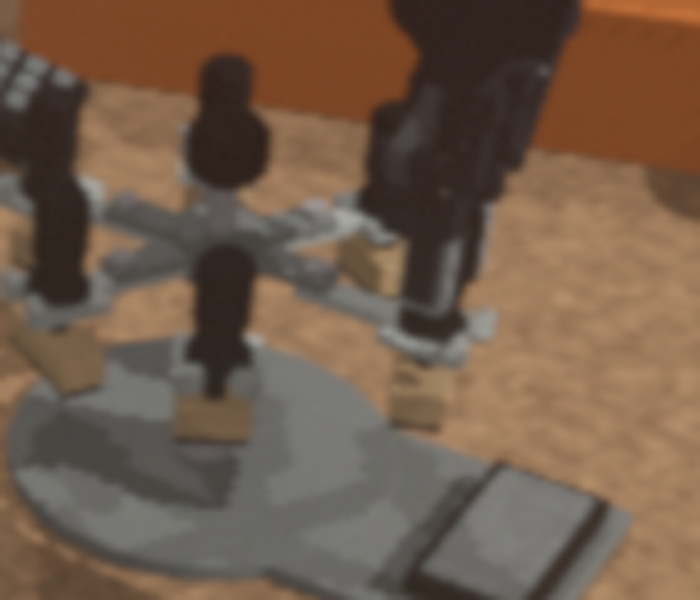

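View pics/w8.png

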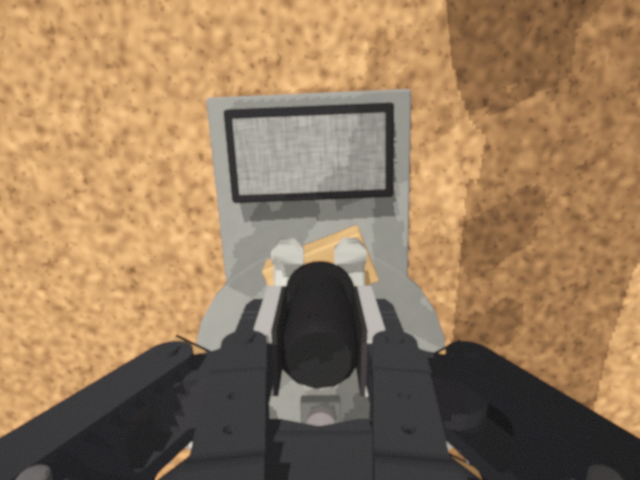

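The two lips show at (287,252) and (350,252) outside the collar, and the vertical force has begun to rise at a collar height of about 0.120: it is seated. Releasing.

Request:
move_arm(increments="0.2 -0.2 0 0 0 0 0; 0.2 0 0 0 0 0 0; 0.35 0 0 0 0 0 0; 0.45 0 0 0 0 0 0; 0.6 0 0 0 0 0 0; 0.6 0 0 0 0 0 0; 0.6 0 0 0 0 0 0; 0.6 0 0 0 0 0 0")

```text
t: 25.75
eef_pos: [0.4542, -0.1685, 0.1363]
tool_rot: [0.0, 0.092, 0.996, 0.0]
contact_force: [-0.3, 0.5, 0.1]
gripper_width: 0.602
```

```bash
python3 - <<'E'
from h import *
im,d=vision.read_camera("wrist"); cv2.imwrite("pics/w9.png",im[:,:,::-1])
E
```

```text
(no output)
```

View pics/w9.png

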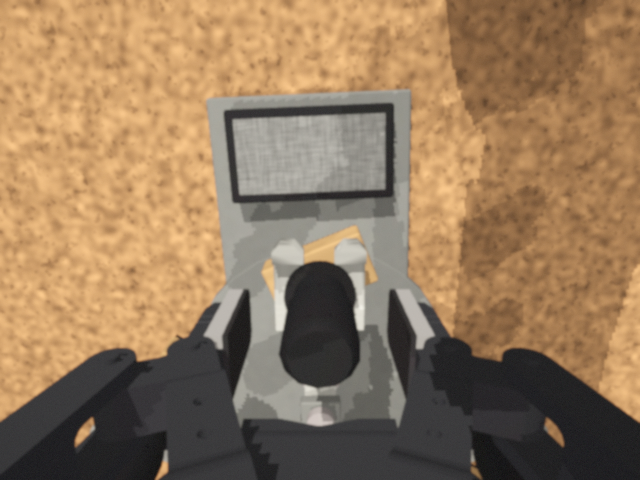

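The stamp hangs free and the pads are clear on both sides. I'll retreat straight up and check from a distance.

Request:
move_arm(increments="0.6 0 0 10 0 0 0; 0.6 0 0 25 0 0 0; 0.6 0 0 40 0 0 0; 0.6 0 0 50 0 0 0; 0.6 0 0 40 0 0 0; 0.6 0 0 20 0 0 0; 0.6 0 0 0 0 0 0; 0.6 0 0 0 0 0 0")

```text
t: 26.8
eef_pos: [0.4536, -0.1684, 0.3206]
tool_rot: [-0.001, 0.092, 0.996, 0.0]
contact_force: [0.3, -0.2, -1.2]
gripper_width: 0.602
```

```bash
python3 - <<'E'
from h import *
np.set_printoptions(precision=4,suppress=True)
P=pose(); im,d=vision.read_camera("wrist"); np.savez("pics/w10.npz",im=im,d=d,p=P[0],R=P[1]); cv2.imwrite("pics/w10.png",im[:,:,::-1]);print(P[0])
im,d=vision.read_camera("side"); np.savez("pics/s10.npz",im=im,d=d);cv2.imwrite("pics/s10.png",cv2.resize(im[120:240,320:470,::-1],None,fx=5,fy=5,interpolation=cv2.INTER_CUBIC))
im,d=vision.read_camera("scene"); cv2.imwrite("pics/sc10.png",im[:,:,::-1])
E
```

```text
[ 0.4536 -0.1684  0.3206]
```

View pics/w10.png

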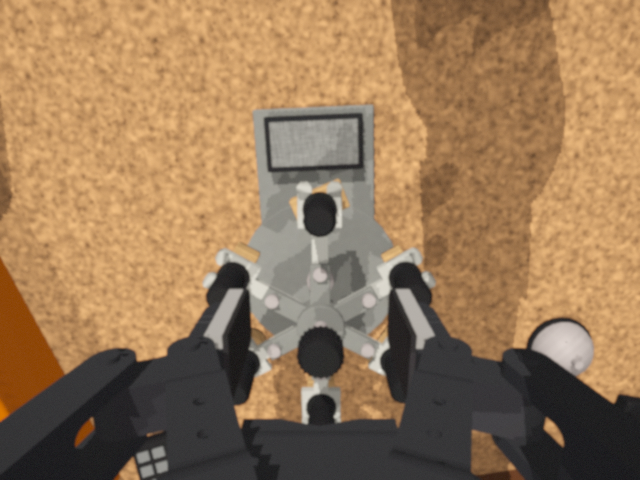

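View pics/s10.png

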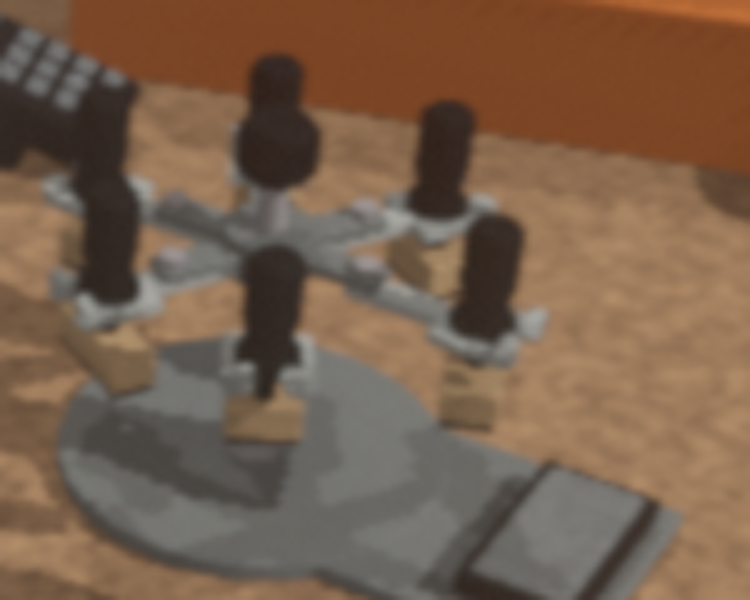

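View pics/sc10.png

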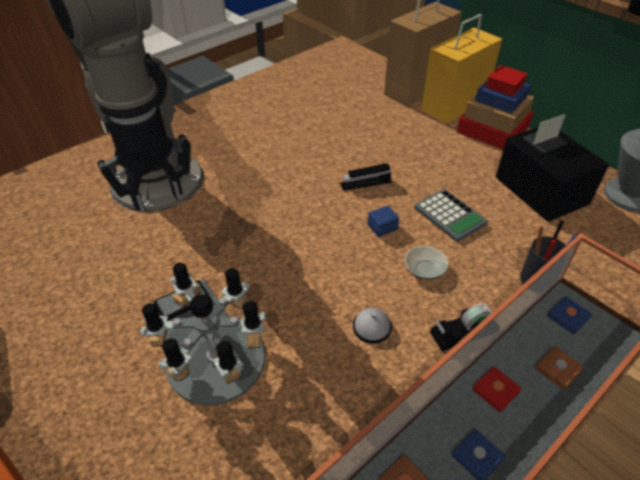

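```bash
python3 - <<'E'
from h import *
np.set_printoptions(precision=4,suppress=True)
z=np.load("pics/w10.npz"); P=(z["p"],z["R"]); im=z["im"]
X=cloud("wrist",z["d"],P)
for n,(u,v) in dict(new=(320,220),hL=(236,275),hR=(405,275),back=(320,412)).items(): 
    b=X[v-6:v+7,u-4:u+5].reshape(-1,3); print(n,"max/median top z",np.percentile(b[:,2],[50,80,95]))
print("top",onz("wrist",319.5,219,.17,P),tri(ray("wrist",319.5,219,P),ray("side",419,166)))
print("collar side",onz("side",417,184,.122))
E
```

```text
new max/median top z [0.1689 0.1697 0.1703]
hL max/median top z [0.1395 0.1468 0.1514]
hR max/median top z [0.1446 0.152  0.1565]
back max/median top z [0.1428 0.1482 0.1508]
top [ 0.4534 -0.1685  0.17  ] (array([ 0.4533, -0.1687,  0.1666]), np.float64(0.0015589964711176438))
collar side [ 0.4507 -0.1683  0.122 ]
```

```bash
python3 -c "
from station import bot
print(bot.get_obs()['t'],bot.get_obs()['contact_force']); print(bot.hand_in())"
```

```text
26.95 [-0.43801713  0.37525952 -0.04757262]
the job is handed in; nothing more can be done
None
```

The stamp is hanging in the empty fork and the job was handed in at 27 s of the 72 s allowed; hand-in gives no verdict.

**What I did:** I gripped the knob and turned the carousel about 157° until the empty fork was over the ink pad. Then I carried the stamp to the fork and slid the neck in until I felt the slot's end (4.2 N, about 105 mm from the axis). From there I lowered the collar behind the lips until it carried weight, released it and backed off upward.

**Last checks:**
- **Seating:** the handle's top reads about 170 mm above the counter, which is the height of a seated stamp. The wrist picture before release shows both lips outside the collar.
- **Upright:** the handle's top stands directly above the slot position, and the stamp hangs free.
- **Fork direction:** it points roughly 3–4° off the stand's front direction as I estimated it, about 5–7 mm at the fork, well within the 30 mm limit.
- **Other things:** in the pictures the five other stamps look undisturbed and the bystanders have not moved. I did not measure the other stamps' heights; the depth samples I took missed their handle tops.
- **Gripper:** clear of the stamp, with force readings back to noise.

**Disagreement:** the side-camera estimate of the collar differed from the wrist-camera estimate by about 3 mm, and triangulating the two views put the handle's top at 166.6 mm. I put both down to calibration and pixel-picking error.

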